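Clear the cutting table

ROBOT

A 6-joint arm with a two-finger parallel gripper is mounted at the origin on the work surface. World frame = base frame: x ahead of the robot, y to its left, z up, the work surface at z = 0. Lengths are in mm, angles in rad, forces in N, time in s.
With the tool pointing down it reaches from about 275 to 750 mm from the base axis. Payload 10.2 kg.
Tool frame: the origin (TCP) lies on the mounting face of the last link; the fingertips stand 173 mm ahead of it and the grasp point (between the pads) lies 155 mm ahead of it; z points along the fingers, y is the line along which they close (so a half turn about z gives the same grasp; the last joint's range is limited). The gripper opens to 85 mm and grips with 20 to 120 N. Pads are 22 mm wide; open, the fingers measure 114 mm over their backs; the gripper's body (76 mm by 85 mm) begins 54 mm behind the grasp point. The pads swing forward as they close: fully open they stand 13 mm farther back than shut.
Start: joints at [0.907, 0.313, 1.498, -0, 1.331, -0.223], TCP at [224.012, 474.817, 404.694] pointing down, gripper open.
Joint ranges: [-2.94, 2.94], [-0.97, 2.17], [0.19, 2.56], [-1.23, 4.37], [0.02, 3.11], [-2.88, 2.88]. Speed limits (rad/s): [2.39, 2.39, 3.01, 3.14, 3.14, 3.14].

INTERFACE

Orientations are given as a unit quaternion [w, x, y, z].
In Python, from station import readout, imaging, job gives the robot as it stands.
- The arm moves only by the tool play_rows, never from a script. Its argument "series" is a list of rows, each an object with "travel": the shift along the world's x, y, z in cm, a list of three; "dr": the turn, a rotation vector about the world's x, y, z in rad, a list of three; "fingers": the finger opening in cm, from 0 to 8.54. A call has 1 to 8 rows; each row shifts and turns the commanded pose from where the row before left it; what a row does not reach is not made up. A row lasts 1/12 s, in which the tool goes at most 41.7 mm and 7.16 degrees, less where a joint would pass 70% of its speed; a pose out of reach is approached as far as the arm can. A call is refused whole if a number of a shift passes 4.17 or a number of a turn 0.125, either way. A call with a gripper value outside its range is refused whole. The fingers move at their own pace and stop on an object; "force" is the grip in N (left out, the last holds). Time passes only in rows, so rows that do not move let the fingers close. It gives the time, the measured TCP pose, the force, the opening and the grip force at its end, in the units of the state.
- readout.get_obs(): the state, without advancing time (a new reading comes with each control period).
- imaging.grab_frame(name): name is "side" or "top"; returns the picture (384x512x3 uint8, red, green, blue); there is no depth.
- imaging.calibration(name): a dict with "camera_matrix" (3x3 intrinsics, pixels), "pose" (4x4, takes a point from camera to world coordinates). Camera axes: x right, y up, looking along -z (the intrinsics and any distortion apply to the point x, -y, -z); pixel columns grow to the right and rows downward; lengths in mm; the calibration is good to about 2 mm. A picture is of the moment at which its call begins. calibration takes no time and is no camera call.
- job.hand_in(): hands the job in; it is judged then, once.
The state is a dict: "clock": time; "q": joint angles; "joint_vel": joint speeds; "tau": joint torques, N m; "position": TCP position; "tool_rot": TCP orientation; "ft_force": force on the tool from outside, world axes, zero at the start; "torque": the same for the moment, N m; "width": finger opening in mm; "gripper_force": force on a finger pad.
Only numpy, scipy, OpenCV 4.12 (cv2) and the standard library are available. Lean on these libraries where they do the work, as an engineer would, in place of code of your own. Each camera call takes 0.05 s, during which the arm holds its last target. There are 200 camera calls.

TASK

Tidy up the cutting table: stand both reels of thread upright in the green tray and both pattern weights upright in the red tray, and lay the yellow rule on the sloping stand, handle upwards, its long edge resting against the stand's ledge and roughly in the middle of it. Leave the tin of pins where it is.

Things in the scene. Friction and masses are not known exactly. Their poses are not given: they have to be found in the camera images.
- spool_blue_mid (a point): Reel of blue sewing thread with white end discs, standing upright: a plain cylinder 44 mm in diameter and 60 mm tall. This point is its centre, half-way up (30 mm above its underside); z is its upright axis. 70 to 115 g.
- spool_orange_mid (a point): Reel of orange sewing thread with white end discs, standing upright: a plain cylinder 44 mm in diameter and 60 mm tall. This point is its centre, half-way up (30 mm above its underside); z is its upright axis. 70 to 115 g.
- weight_black_mid (a point): Black pattern weight with a brass spot on top, standing upright: a solid cylinder 48 mm in diameter and 42 mm tall, 0.4 to 0.63 kg. This point is its centre, half-way up (21 mm above its underside); z is its upright axis.
- weight_steel_mid (a point): Bare steel pattern weight with a brass spot on top, standing upright: a solid cylinder 48 mm in diameter and 42 mm tall, 0.4 to 0.63 kg. This point is its centre, half-way up (21 mm above its underside); z is its upright axis.
- rule_handle (a point): Yellow rule lying flat: plate 60 mm wide (x), 160 long (y), 6 thick. Along the middle of its top a black handle bar 16 mm wide (x), 80 long (y), 18 tall, on two end posts, from 24 to 42 mm above the plate's underside. This point: middle of the bar, 33 mm above the underside, over the plate's centre; z up out of the plate. 110 to 175 g; both ends alike.
- spool_tray: Green open tray for the reels of thread, fixed to the table: outside 120 mm (its x) by 180 mm (its y, the long side) by 18 mm high, walls and floor 4 mm thick. Origin: centre of its underside, on the table, so the floor inside is 4 mm above it; z up. Two things fit side by side along its long side.
- weight_tray: Red open tray for the pattern weights, fixed to the table: outside 120 mm (its x) by 180 mm (its y, the long side) by 18 mm high, walls and floor 4 mm thick. Origin: centre of its underside, on the table, so the floor inside is 4 mm above it; z up. Two things fit side by side along its long side.
- stand_seat (a point): Fixed sloping stand: white face 200 mm wide, 105 mm long, rising 25 degrees away from the robot, grippy; at its lower edge a dark ledge 9 mm proud of the face, 8 thick. Point: middle of the corner of face and ledge, 20 mm above the table; x up the slope, y along the ledge, z out of the face. With the rule seated, its handle point is at x 30, z 33 mm here. Top edge 64 mm above the table.
- pin_tin: Round open aluminium tin of pins, 70 mm in diameter and 20 mm tall, loose, to be left alone. Origin: centre of its underside.
Not all that is in view belongs to the job. There is more than one size of the part that bears weight_steel_mid; the job needs the smallest.

How it is judged (in metres and radians):
At the end, for the whole second after the job is handed in: Reels upright (0.15 rad) on the green tray's floor, weights likewise in the red tray. Rule flat on the stand's face (0.12 rad), handle up, within 0.15 rad of parallel to the ledge, its edge within 12 mm of the ledge and its middle within 40 mm of the ledge's. All released and at rest (x of spool_blue_mid in the frame of spool_tray between -0.042 and 0.042 m and y of spool_blue_mid in the frame of spool_tray between -0.072 and 0.072 m and z of spool_blue_mid in the frame of spool_tray between 0.028 and 0.04 m and angle between each of spool_blue_mid, spool_orange_mid, weight_black_mid, weight_steel_mid's own z axis and vertical below 0.15 rad and linear speed of each of spool_blue, spool_orange, weight_black, weight_steel, rule below 0.02 m/s and angular speed of each of spool_blue, spool_orange, weight_black, weight_steel, rule below 0.3 rad/s and x of spool_orange_mid in the frame of spool_tray between -0.042 and 0.042 m and y of spool_orange_mid in the frame of spool_tray between -0.072 and 0.072 m and z of spool_orange_mid in the frame of spool_tray between 0.028 and 0.04 m and x of weight_black_mid in the frame of weight_tray between -0.042 and 0.042 m and y of weight_black_mid in the frame of weight_tray between -0.072 and 0.072 m and z of weight_black_mid in the frame of weight_tray between 0.019 and 0.031 m and x of weight_steel_mid in the frame of weight_tray between -0.042 and 0.042 m and y of weight_steel_mid in the frame of weight_tray between -0.072 and 0.072 m and z of weight_steel_mid in the frame of weight_tray between 0.019 and 0.031 m and x of rule_handle in the frame of stand_seat between 0.024 and 0.042 m and y of rule_handle in the frame of stand_seat between -0.04 and 0.04 m and z of rule_handle in the frame of stand_seat between 0.027 and 0.039 m and angle between the y axis of rule_handle and the y axis of stand_seat, either way round below 0.15 rad and angle between the z axis of rule_handle and the z axis of stand_seat, either way round below 0.12 rad); the robot touches nothing.
It fails at once if the tin of pins is moved by more than 25 mm (distance of pin_tin from where it was at the start of the episode above 0.025 m).
It also fails if it takes over 122 s, if anything falls off the work surface, if the arm or the gripper's body presses on something with over 40 N, if the wrist force passes 120 N, or if a joint passes its speed limit or range.

## Working session

There is one attempt and no reset: what is moved stays moved. The work goes in short steps, Python scripts to look and compute and a tool call to move; the robot and the scene stay as the last step left them, time stands still between calls to the robot, and variables do not carry over. Pictures are saved under pics/ and viewed, at most 14 in all, crops included, and the job is handed in when it is done.

Besides the shell and the picture viewer there is one more tool, called as name([rows], argument=value, ...), one row to a line, values as JSON. play_rows: Moves the arm, as the interface text tells. Its arguments: {"type":"object","properties":{"series":{"type":"array"},"force":{"type":"number"}},"required":["series"]}

```bash
mkdir -p pics && ls && python3 - <<'E'
from station import readout, imaging, job
import cv2, numpy as np
for n in ("top","side"):
    im=imaging.grab_frame(n); cv2.imwrite(f"pics/{n}0.png",cv2.resize(im[:,:,::-1],(800,600),interpolation=cv2.INTER_CUBIC)); np.save(f"{n}0.npy",im)
    c=imaging.calibration(n); print(n,c["camera_matrix"],np.round(c["pose"],3),[k for k in c])
print(readout.get_obs())
E
```

```text
pics
top [[479.3825925    0.         245.82481655]
 [  0.         479.3825925  196.12106566]
 [  0.           0.           1.        ]] [[ 3.00000e-02  9.78000e-01 -2.05000e-01  2.10339e+02]
 [-1.00000e+00  2.90000e-02 -9.00000e-03 -6.06200e+00]
 [-3.00000e-03  2.05000e-01  9.79000e-01  1.47220e+03]
 [ 0.00000e+00  0.00000e+00  0.00000e+00  1.00000e+00]] ['camera_matrix', 'pose']
side [[370.28811314   0.         263.85223511]
 [  0.         370.28811314 190.21582632]
 [  0.           0.           1.        ]] [[ 8.73000e-01  3.50000e-01 -3.40000e-01  1.47131e+02]
 [-4.88000e-01  6.49000e-01 -5.84000e-01 -5.70996e+02]
 [ 1.60000e-02  6.75000e-01  7.38000e-01  7.75957e+02]
 [ 0.00000e+00  0.00000e+00  0.00000e+00  1.00000e+00]] ['camera_matrix', 'pose']
{'clock': 0.1, 'q': array([ 9.06600430e-01,  3.13411407e-01,  1.49835977e+00,  1.15709891e-05,
        1.33099325e+00, -2.23408835e-01]), 'joint_vel': array([-4.81625229e-04, -1.28754986e-03, -8.64600701e-04, -2.18429590e-03,
       -9.88540676e-04, -5.88929069e-06]), 'tau': array([ 1.62403325e-03, -4.12908447e+01, -2.60139620e+01, -2.21361615e-04,
        3.08951014e-03,  4.04997593e-05]), 'position': array([223.98813523, 474.78844848, 404.18380522]), 'tool_rot': array([-2.56639517e-04,  2.18614958e-01,  9.75811025e-01, -5.26713805e-04]), 'ft_force': array([ 0.17047649, -0.04444869, -0.34821588]), 'torque': array([-0.03106801, -0.00170388,  0.03075571]), 'gripper_force': 0.0, 'width': 85.07217558033207}
```

View pics/top0.png

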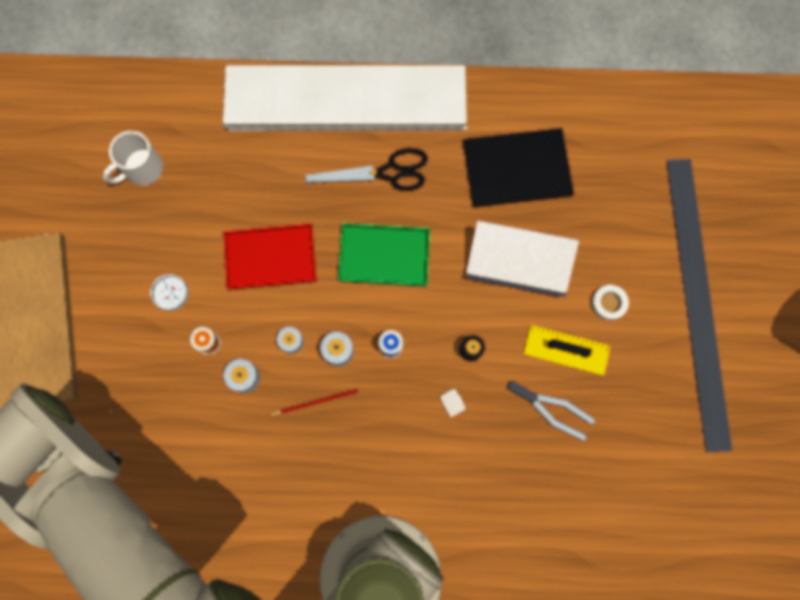

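View pics/side0.png

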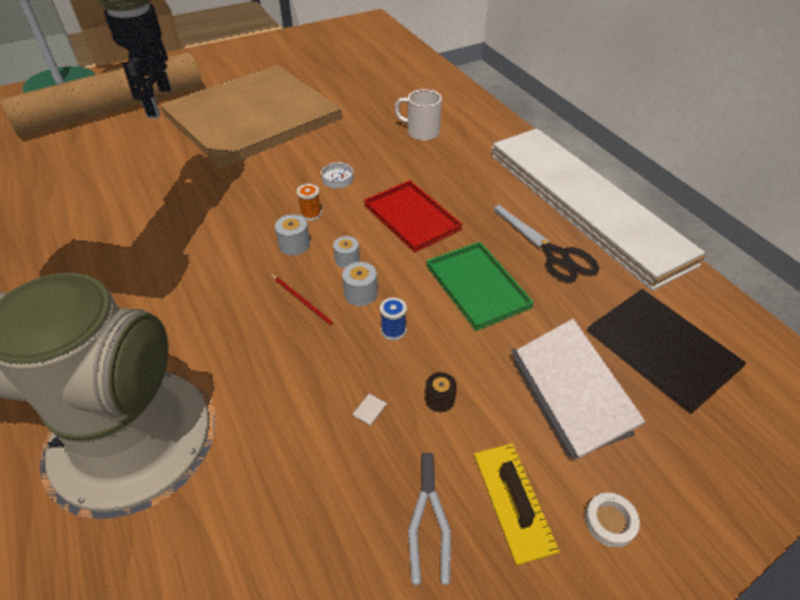

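Top view, in 800x600 px: the steel-weight candidates are (289,339) small, (336,348) large and (240,375) large; I choose the smallest, (289,339). The reels are blue (391,342) and orange (202,339); the tape roll at (610,302) and tin at (169,292) are not reels. The black weight is at (471,347), with the black mat (518,167) a possible confusion. The rule is at (567,350), the stand at (522,258), red tray at (269,256) and green tray at (384,254); the white pad (345,97) is not the stand.

```bash
cat > h.py <<'E'
import numpy as np, cv2
from station import readout, imaging, job
def cast(n,uv,z):
    c=imaging.calibration(n);K=np.array(c["camera_matrix"]);P=np.array(c["pose"])
    d=np.linalg.inv(K)@np.array([uv[0],uv[1],1.]);d=P[:3,:3]@(d*[1,-1,-1])
    return P[:3,3]+d*(z-P[2,3])/d[2]
def blobs(im,lo,hi,roi=None,amin=6):
    hsv=cv2.cvtColor(im,cv2.COLOR_RGB2HSV);m=cv2.inRange(hsv,np.array(lo),np.array(hi))
    if roi: k=np.zeros_like(m);k[roi[1]:roi[3],roi[0]:roi[2]]=255;m&=k
    cs,_=cv2.findContours(m,cv2.RETR_EXTERNAL,cv2.CHAIN_APPROX_NONE)
    return sorted([c for c in cs if cv2.contourArea(c)>=amin],key=cv2.contourArea,reverse=True)
def cen(c):
    M=cv2.moments(c);return np.array([M['m10']/M['m00'],M['m01']/M['m00']])
E
python3 - <<'E'
from h import *
im=np.load("top0.npy");s=1.5625
def roi(x,y,r): return [int((x-r)/s),int((y-r)/s),int((x+r)/s),int((y+r)/s)]
np.set_printoptions(precision=1,suppress=True)
def rep(name,lo,hi,R,z,rect=False):
    bs=blobs(im,lo,hi,R)
    for c in bs[:2]:
        print(name,cv2.contourArea(c),cen(c)*s,cast("top",cen(c),z),end=' ')
        if rect:
            q=cv2.boxPoints(cv2.minAreaRect(c));w=np.array([cast("top",p,z)[:2] for p in q]);print(w.tolist(),np.linalg.norm(w-np.roll(w,-1,0),axis=1),end='')
        print()
rep("blue",(100,120,50),(130,255,255),roi(391,342,20),60)
rep("orange",(5,190,150),(14,255,255),roi(202,338,20),60)
rep("black brass",(10,90,90),(30,255,255),roi(471,347,9),42)
rep("steel brass",(10,60,90),(30,255,255),roi(289,339,9),42)
for nm,x,y in(("L1",336,348),("L2",240,375)): rep(nm,(10,60,90),(30,255,255),roi(x,y,12),55)
rep("yellow",(22,150,80),(35,255,255),roi(567,350,60),6,True)
rep("bar",(0,0,0),(180,255,70),roi(567,350,30),42,True)
rep("red",(0,180,60),(4,255,255),roi(269,256,60),18,True)
rep("green",(50,100,40),(80,255,255),roi(384,254,60),18,True)
rep("standface",(0,0,130),(180,70,255),roi(522,258,64),42,True)
rep("tin",(0,0,120),(180,60,255),roi(169,292,25),20,True)
# silver disc sizes
for nm,x,y in(("S",289,339),("L1",336,348),("L2",240,375)):
    b=blobs(im,(0,0,90),(180,60,255),roi(x,y,24))[0];print(nm,cv2.minEnclosingCircle(b))
# stand contour corners
c=blobs(im,(0,0,130),(180,70,255),roi(522,258,64))[0]
print((cv2.approxPolyDP(c,4,True)[:,0]*s).tolist())
cr=lambda a,x0,y0,x1,y1:cv2.resize(a[y0:y1,x0:x1],None,fx=5,fy=5,interpolation=cv2.INTER_CUBIC)
A=cr(im,115,195,265,260);B=cr(im,285,130,385,190)
W=np.zeros((A.shape[0]+B.shape[0],A.shape[1],3),np.uint8);W[:A.shape[0]]=A;W[A.shape[0]:,:B.shape[1]]=B
cv2.imwrite("pics/crop0.png",W[:600,:800,::-1])
w=cv2.cvtColor(im,cv2.COLOR_RGB2HSV)
print(im[216,296:308].tolist(),im[224,358:364].tolist())
E
```

```text
blue 54.0 [390.4 341.3] [438.5  -6.8  60. ] 
orange 44.0 [201.6 338.1] [434. 354.  60.] 
orange 18.5 [214.5 322.6] [464.9 331.7  60. ] 
black brass 65.5 [472.  346.2] [ 436.5 -164.3   42. ] 
steel brass 47.0 [288.2 338.1] [442. 191.  42.] 
L1 84.0 [335.8 346.6] [426.   97.4  55. ] 
L2 87.0 [239. 374.] [368.1 278.7  55. ] 
yellow 979.5 [566.6 349.5] [ 441.2 -355.1    6. ] [[430.83377852245144, -267.2934603305834], [491.1918989820516, -283.780170655611], [451.96569595151936, -442.87027309135925], [392.30933804524716, -425.1915345728003]] [ 62.6 163.9  62.2 162.5]
bar 74.0 [568.7 347.3] [ 440.  -350.5   42. ] [[442.93886653849427, -310.18691829046713], [454.9639508541666, -313.4367008876038], [437.2074735530189, -388.6388178175333], [425.2481347977787, -385.2726018693402]] [12.5 77.3 12.4 77.1]
red 1923.0 [268.9 256. ] [611.7 242.6  18. ] [[659.7508785842483, 340.9587465616758], [681.8800483102084, 163.31542839424012], [564.7712528041135, 147.189255847885], [543.2119463225727, 322.04803989964637]] [179.  118.2 176.2 118.1]
green 1944.0 [383.4 254.1] [622.3  12.4  18. ] [[566.56540750881
[... 463 characters left out ...]
 ] [[565.0485179660258, 474.57597085615356], [567.0584035037243, 405.778318543549], [500.1630277095476, 400.12742380357435], [498.1617069730943, 468.29212456208853]] [68.8 67.1 68.2 67.2]
S ((185.23809814453125, 216.8095245361328), 8.524438858032227)
L1 ((215.25, 222.5), 10.854247093200684)
L2 ((153.92857360839844, 240.2142791748047), 11.214612007141113)
[[476.5625, 223.4375], [468.75, 273.4375], [564.0625, 292.1875], [576.5625, 240.625]]
[[74, 46, 23], [59, 39, 23], [47, 34, 25], [44, 35, 26], [52, 40, 27], [63, 47, 29], [67, 50, 30], [65, 49, 29], [57, 43, 28], [56, 41, 29], [70, 47, 31], [96, 60, 33]] [[178, 148, 0], [155, 128, 0], [131, 108, 3], [115, 95, 7], [101, 83, 11], [81, 67, 14]]
```

View pics/crop0.png

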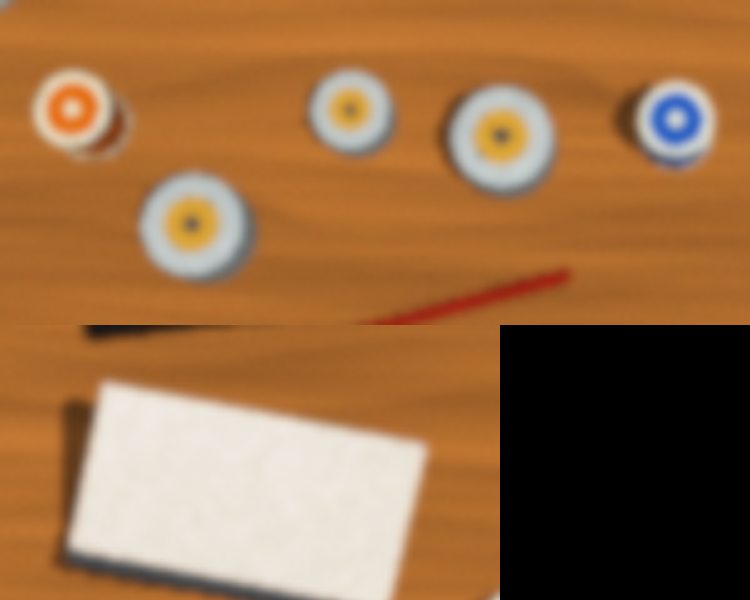

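The crop confirms it: the small steel weight is at about (350,110) in the crop, clearly smaller than its two large lookalikes. All measured sizes (trays 178x118, rule 163x62, tin 68) match the description. I'll start with the orange reel at (434,354).

play_rows([
  {"travel": [2.6,-1.5,-1.5],"dr": [0,0,-0.12],"fingers": 8.5},
  {"travel": [2.6,-1.5,-1.5],"dr": [0,0,-0.12],"fingers": 8.5},
  {"travel": [2.6,-1.5,-1.5],"dr": [0,0,-0.12],"fingers": 8.5},
  {"travel": [2.6,-1.5,-1.5],"dr": [0,0,-0.12],"fingers": 8.5},
  {"travel": [2.6,-1.5,-1.5],"dr": [0,0,-0.12],"fingers": 8.5},
  {"travel": [2.6,-1.5,-1.5],"dr": [0,0,-0.12],"fingers": 8.5},
  {"travel": [2.6,-1.5,-1.5],"dr": [0,0,-0.12],"fingers": 8.5},
  {"travel": [2.6,-1.5,-1.5],"dr": [0,0,-0.12],"fingers": 8.5},
], force=60)

```text
clock: 0.77
position: [433.1, 353.8, 283.7]
tool_rot: [-0.0, 0.647, 0.763, -0.0]
ft_force: [-0.0, 0.8, -0.1]
width: 85.1
gripper_force: 0.0
```

play_rows([
  {"travel": [0.2,0,-1],"dr": [0,0,-0.12],"fingers": 8.5},
  {"travel": [0,0,-1],"dr": [0,0,-0.05],"fingers": 8.5},
  {"travel": [0,0,0],"dr": [0,0,0],"fingers": 8.5},
  {"travel": [0,0,0],"dr": [0,0,0],"fingers": 8.5},
])

```text
clock: 1.1
position: [433.9, 354.8, 264.4]
tool_rot: [-0.0, 0.706, 0.708, -0.001]
ft_force: [-1.1, 0.9, 0.1]
width: 85.1
gripper_force: 0.0
```

```bash
python3 - <<'E'
from h import *
np.set_printoptions(precision=3,suppress=True)
s=1.5625
b=[cast("top",np.array(p)/s,z) for p,z in(((468.75,273.4),20),((564.06,292.2),20),((576.56,240.6),64.4),((476.56,223.4),64.4))]
print(b,(b[0]+b[1])/2,np.linalg.norm(b[0]-b[1]),np.linalg.norm(b[2]-b[3]),np.linalg.norm(b[0]-b[3]),(b[0]-b[1])/np.linalg.norm(b[0]-b[1]),(b[3]-b[2])/np.linalg.norm(b[3]-b[2]))
o=readout.get_obs();print(o["position"],o["tool_rot"],o["q"])
E
```

```text
[array([ 586.869, -159.437,   20.   ]), array([ 553.858, -348.959,   20.   ]), array([ 647.642, -364.87 ,   64.4  ]), array([ 677.161, -169.391,   64.4  ])] [ 570.364 -254.198   20.   ] 192.37541877880318 197.69464580572534 101.10967849620006 [0.172 0.985 0.   ] [0.149 0.989 0.   ]
[433.906 354.811 264.364] [-0.     0.706  0.708 -0.001] [0.476 0.535 1.56  0.    1.048 0.475]
```

play_rows([
  {"travel": [0,-0.1,-2.5],"dr": [0,0,0],"fingers": 8.5},
  {"travel": [0,0,-2.5],"dr": [0,0,0],"fingers": 8.5},
  {"travel": [0,0,-1.6],"dr": [0,0,0],"fingers": 8.5},
  {"travel": [0,0,-1],"dr": [0,0,0],"fingers": 8.5},
  {"travel": [0,0,0],"dr": [0,0,0],"fingers": 3},
  {"travel": [0,0,0],"dr": [0,0,0],"fingers": 3},
  {"travel": [0,0,0],"dr": [0,0,0],"fingers": 3},
  {"travel": [0,0,0],"dr": [0,0,0],"fingers": 3},
], force=60)

```text
clock: 1.77
position: [434.3, 354.1, 190.4]
tool_rot: [0.0, 0.707, 0.707, 0.001]
ft_force: [-1.2, -0.1, 0.4]
width: 42.6
gripper_force: 60.7
```

play_rows([
  {"travel": [0,0,0],"dr": [0,0,0],"fingers": 3},
  {"travel": [0,0,0],"dr": [0,0,0],"fingers": 3},
  {"travel": [0,0,0],"dr": [0,0,0],"fingers": 3},
  {"travel": [0,0,0],"dr": [0,0,0],"fingers": 3},
])

```text
clock: 2.1
position: [434.4, 354.1, 190.4]
tool_rot: [0.0, 0.707, 0.707, 0.001]
ft_force: [-1.1, -0.0, 5.8]
width: 43.0
gripper_force: 60.8
```

play_rows([
  {"travel": [0,0,2],"dr": [0,0,0],"fingers": 3},
  {"travel": [0,0,3],"dr": [0,0,0],"fingers": 3},
  {"travel": [0.5,-1,3],"dr": [0,0,0],"fingers": 3},
  {"travel": [1,-2,2],"dr": [0,0,0],"fingers": 3},
  {"travel": [1.9,-3,0],"dr": [0,0,0],"fingers": 3},
  {"travel": [1.9,-3,0],"dr": [0,0,0],"fingers": 3},
  {"travel": [1.9,-3,0],"dr": [0,0,0],"fingers": 3},
  {"travel": [1.9,-3,0],"dr": [0,0,0],"fingers": 3},
])

```text
clock: 2.77
position: [525.5, 202.3, 289.6]
tool_rot: [0.0, 0.707, 0.707, 0.0]
ft_force: [0.7, 0.7, -1.0]
width: 42.9
gripper_force: 61.2
```

play_rows([
  {"travel": [1.9,-3,0],"dr": [0,0,0],"fingers": 3},
  {"travel": [1.9,-3,0],"dr": [0,0,0],"fingers": 3},
  {"travel": [1.9,-3,0],"dr": [0,0,0],"fingers": 3},
  {"travel": [1.9,-3,0],"dr": [0,0,0],"fingers": 3},
  {"travel": [1.6,-2,-1],"dr": [0,0,0],"fingers": 3},
  {"travel": [0.7,-1.4,-2],"dr": [0,0,0],"fingers": 3},
  {"travel": [0,0,-1],"dr": [0,0,0],"fingers": 3},
  {"travel": [0,0,0],"dr": [0,0,0],"fingers": 3},
])

```text
clock: 3.43
position: [623.5, 49.4, 246.4]
tool_rot: [-0.002, 0.707, 0.707, -0.001]
ft_force: [-0.9, 1.0, -1.2]
width: 42.6
gripper_force: 61.2
```

play_rows([
  {"travel": [0,0,-2],"dr": [0,0,0],"fingers": 3},
  {"travel": [0,0,-2],"dr": [0,0,0],"fingers": 3},
  {"travel": [0,0,-1],"dr": [0,0,0],"fingers": 3},
  {"travel": [0,0,-0.2],"dr": [0,0,0],"fingers": 3},
  {"travel": [0,0,0],"dr": [0,0,0],"fingers": 3},
  {"travel": [0,0,0],"dr": [0,0,0],"fingers": 3},
])

```text
clock: 3.93
position: [624.2, 50.2, 198.1]
tool_rot: [0.001, 0.707, 0.707, 0.001]
ft_force: [1.2, -0.3, -0.0]
width: 42.6
gripper_force: 61.2
```

play_rows([
  {"travel": [0,0,-0.3],"dr": [0,0,0],"fingers": 3},
  {"travel": [0,0,0],"dr": [0,0,0],"fingers": 3},
  {"travel": [0,0,0],"dr": [0,0,0],"fingers": 5.5},
  {"travel": [0,0,0],"dr": [0,0,0],"fingers": 6.5},
  {"travel": [0,0,0],"dr": [0,0,0],"fingers": 6.5},
  {"travel": [0,0,0],"dr": [0,0,0],"fingers": 6.5},
])

```text
clock: 4.43
position: [624.0, 49.8, 193.9]
tool_rot: [0.0, 0.707, 0.707, 0.0]
ft_force: [-0.7, 0.5, 0.5]
width: 64.8
gripper_force: 0.0
```

play_rows([
  {"travel": [0,0,2],"dr": [0,0,0],"fingers": 6.5},
  {"travel": [0,0,3],"dr": [0,0,0],"fingers": 6.5},
  {"travel": [0,0,3],"dr": [0,0,0],"fingers": 8.5},
  {"travel": [-1,0,2],"dr": [0,0,0],"fingers": 8.5},
  {"travel": [-3.5,-1,0],"dr": [0,0,0],"fingers": 8.5},
  {"travel": [-3.5,-1,0],"dr": [0,0,0],"fingers": 8.5},
  {"travel": [-3.5,-1,0],"dr": [0,0,0],"fingers": 8.5},
  {"travel": [-3.5,-1,-1],"dr": [0,0,0],"fingers": 8.5},
])

```text
clock: 5.1
position: [472.6, 9.6, 285.0]
tool_rot: [0.001, 0.707, 0.707, 0.001]
ft_force: [1.0, -1.3, 0.5]
width: 84.7
gripper_force: 0.0
```

play_rows([
  {"travel": [-2,-1,0],"dr": [0,0,0],"fingers": 8.5},
  {"travel": [-1.4,-0.7,-1],"dr": [0,0,0],"fingers": 8.5},
  {"travel": [0,0,-3],"dr": [0,0,0],"fingers": 8.5},
  {"travel": [0,0,-3],"dr": [0,0,0],"fingers": 8.5},
  {"travel": [0,0,-1.7],"dr": [0,0,0],"fingers": 8.5},
  {"travel": [0,0,-0.6],"dr": [0,0,0],"fingers": 8.5},
  {"travel": [0,0,0],"dr": [0,0,0],"fingers": 8.5},
  {"travel": [0,0,0],"dr": [0,0,0],"fingers": 8.5},
])

```text
clock: 5.77
position: [440.4, -7.2, 191.4]
tool_rot: [0.0, 0.707, 0.707, 0.0]
ft_force: [-0.0, 0.4, -0.1]
width: 84.9
gripper_force: 0.0
```

play_rows([
  {"travel": [0,0,0],"dr": [0,0,0],"fingers": 3},
  {"travel": [0,0,0],"dr": [0,0,0],"fingers": 3},
  {"travel": [0,0,0],"dr": [0,0,0],"fingers": 3},
  {"travel": [0,0,0],"dr": [0,0,0],"fingers": 3},
  {"travel": [0,0,0],"dr": [0,0,0],"fingers": 3},
  {"travel": [0,0,0],"dr": [0,0,0],"fingers": 3},
  {"travel": [0,0,0],"dr": [0,0,0],"fingers": 3},
])

```text
clock: 6.35
position: [440.1, -7.2, 191.5]
tool_rot: [0.0, 0.707, 0.707, 0.0]
ft_force: [-2.1, -0.2, 9.6]
width: 43.0
gripper_force: 60.0
```

play_rows([
  {"travel": [0,0,2],"dr": [0,0,0],"fingers": 3},
  {"travel": [0,0,3],"dr": [0,0,0],"fingers": 3},
  {"travel": [2,0,3],"dr": [0,0,0],"fingers": 3},
  {"travel": [3,-0.5,0],"dr": [0,0,0],"fingers": 3},
  {"travel": [3,-0.5,0],"dr": [0,0,0],"fingers": 3},
  {"travel": [3,-0.5,0],"dr": [0,0,0],"fingers": 3},
  {"travel": [3,-0.5,0],"dr": [0,0,0],"fingers": 3},
  {"travel": [3,-0.1,0],"dr": [0,0,0],"fingers": 3},
])

```text
clock: 7.02
position: [611.3, -28.8, 270.8]
tool_rot: [0.0, 0.707, 0.707, -0.0]
ft_force: [0.1, -0.7, -1.5]
width: 42.9
gripper_force: 61.3
```

play_rows([
  {"travel": [1.2,0,-1],"dr": [0,0,0],"fingers": 3},
  {"travel": [0,0,-3],"dr": [0,0,0],"fingers": 3},
  {"travel": [0,0,-2],"dr": [0,0,0],"fingers": 3},
  {"travel": [0,0,-1.2],"dr": [0,0,0],"fingers": 3},
  {"travel": [0,0,-0.3],"dr": [0,0,0],"fingers": 3},
  {"travel": [0,0,0],"dr": [0,0,0],"fingers": 3},
  {"travel": [0,0,0],"dr": [0,0,0],"fingers": 3},
])

```text
clock: 7.6
position: [622.1, -28.2, 196.2]
tool_rot: [0.0, 0.707, 0.707, 0.0]
ft_force: [-0.1, 0.4, -0.8]
width: 42.8
gripper_force: 61.3
```

play_rows([
  {"travel": [0,0,0],"dr": [0,0,0],"fingers": 5.5},
  {"travel": [0,0,0],"dr": [0,0,0],"fingers": 6.5},
  {"travel": [0,0,0],"dr": [0,0,0],"fingers": 6.5},
  {"travel": [0,0,0],"dr": [0,0,0],"fingers": 6.5},
  {"travel": [0,0,2],"dr": [0,0,0],"fingers": 6.5},
  {"travel": [0,0,3],"dr": [0,0,0],"fingers": 6.5},
  {"travel": [0,0,3],"dr": [0,0,0],"fingers": 8.5},
])

```text
clock: 8.18
position: [621.8, -28.2, 276.2]
tool_rot: [-0.001, 0.707, 0.707, -0.0]
ft_force: [0.3, 0.0, -0.4]
width: 75.4
gripper_force: 0.0
```

play_rows([
  {"travel": [-2.7,-1.9,1],"dr": [0,0,0],"fingers": 8.5},
  {"travel": [-2.7,-2,0],"dr": [0,0,0],"fingers": 8.5},
  {"travel": [-2.7,-2,0],"dr": [0,0,0],"fingers": 8.5},
  {"travel": [-2.7,-2,0],"dr": [0,0,0],"fingers": 8.5},
  {"travel": [-2.7,-2,0],"dr": [0,0,0],"fingers": 8.5},
  {"travel": [-2.7,-2,0],"dr": [0,0,0],"fingers": 8.5},
  {"travel": [-2.4,-1.7,-2],"dr": [0,0,0],"fingers": 8.5},
  {"travel": [0,0,-2],"dr": [0,0,0],"fingers": 8.5},
])

```text
clock: 8.85
position: [433.5, -166.2, 246.2]
tool_rot: [0.001, 0.708, 0.706, -0.0]
ft_force: [0.4, 0.7, -0.5]
width: 85.2
gripper_force: 0.0
```

```bash
python3 - <<'E'
from h import *
im=imaging.grab_frame("top");np.save("top1.npy",im)
sd=imaging.grab_frame("side")
W=np.hstack([cv2.resize(im[100:270,100:400],None,fx=1.33,fy=1.33),cv2.resize(sd[80:306,150:480],(400,226))])
cv2.imwrite("pics/c1.png",cv2.resize(sd[80:330,130:512],(764,500),interpolation=cv2.INTER_CUBIC)[:,:,::-1])
print(readout.get_obs()["position"])
for lo,hi,z in(((100,120,50),(130,255,255),64),((5,190,150),(14,255,255),64)):
    for c in blobs(im,lo,hi,[200,130,300,200])[:2]: print(cv2.contourArea(c),cast("top",cen(c),z))
E
```

```text
[ 434.9585979  -164.44370448  244.10427474]
47.5 [624.16938042 -27.03006709  64.        ]
6.0 [595.723799   -25.04483498  64.        ]
1747.0 [631.59811226  54.35938672  64.        ]
290.0 [ 583.06569094 -115.07481557   64.        ]
```

View pics/c1.png

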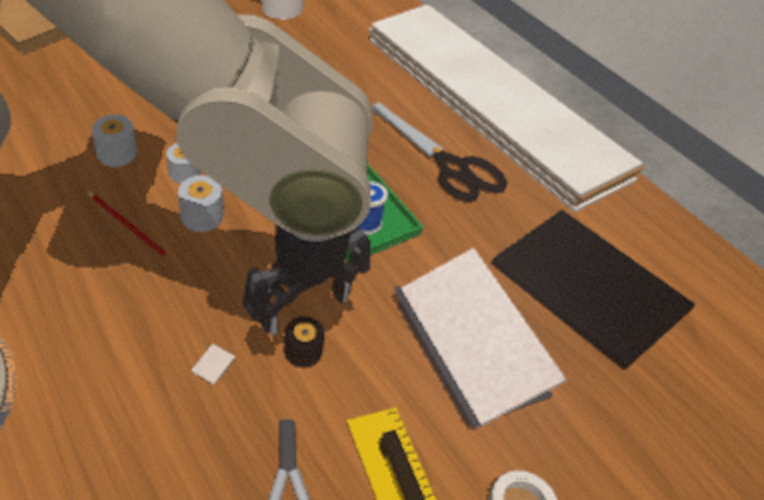

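The blue reel stands in the green tray at (372,208), and the gripper is centred above the black weight at (304,340).

play_rows([
  {"travel": [0.1,0,-2.5],"dr": [0,0,0],"fingers": 8.5},
  {"travel": [0,0,-2.3],"dr": [0,0,0],"fingers": 8.5},
  {"travel": [0,0,-1],"dr": [0,0,0],"fingers": 8.5},
  {"travel": [0,0,0],"dr": [0,0,0],"fingers": 8.5},
  {"travel": [0,0,0],"dr": [0,0,0],"fingers": 8.5},
], force=100)

```text
clock: 9.37
position: [437.6, -164.1, 188.5]
tool_rot: [0.0, 0.707, 0.707, 0.0]
ft_force: [-0.6, 1.0, 0.9]
width: 85.2
gripper_force: 0.0
```

play_rows([
  {"travel": [0,0,0],"dr": [0,0,0],"fingers": 3},
  {"travel": [0,0,0],"dr": [0,0,0],"fingers": 3},
  {"travel": [0,0,0],"dr": [0,0,0],"fingers": 3},
  {"travel": [0,0,0],"dr": [0,0,0],"fingers": 3},
  {"travel": [0,0,0],"dr": [0,0,0],"fingers": 3},
  {"travel": [0,0,0],"dr": [0,0,0],"fingers": 3},
  {"travel": [0,0,0],"dr": [0,0,0],"fingers": 3},
])

```text
clock: 9.95
position: [436.9, -164.2, 189.1]
tool_rot: [0.0, 0.707, 0.707, -0.0]
ft_force: [-7.5, 2.0, 14.6]
width: 45.8
gripper_force: 100.9
```

play_rows([
  {"travel": [0,0,2],"dr": [0,0,0],"fingers": 3},
  {"travel": [0,0,3],"dr": [0,0,0],"fingers": 3},
  {"travel": [0,0,3],"dr": [0,0,0],"fingers": 3},
  {"travel": [0.5,1,2],"dr": [0,0,0],"fingers": 3},
  {"travel": [1,2,0],"dr": [0,0,0],"fingers": 3},
  {"travel": [1.5,3,0],"dr": [0,0,0],"fingers": 3},
  {"travel": [1.6,3.4,0],"dr": [0,0,0],"fingers": 3},
  {"travel": [1.6,3.4,0],"dr": [0,0,0],"fingers": 3},
])

```text
clock: 10.62
position: [499.1, -34.8, 287.7]
tool_rot: [-0.0, 0.708, 0.707, -0.0]
ft_force: [1.0, -0.9, -5.2]
width: 45.2
gripper_force: 105.3
```

play_rows([
  {"travel": [1.6,3.4,0],"dr": [0,0,0],"fingers": 3},
  {"travel": [1.6,3.4,0],"dr": [0,0,0],"fingers": 3},
  {"travel": [1.6,3.4,0],"dr": [0,0,0],"fingers": 3},
  {"travel": [1.6,3.4,0],"dr": [0,0,0],"fingers": 3},
  {"travel": [1.6,3.4,0],"dr": [0,0,0],"fingers": 3},
  {"travel": [1.6,3.4,0],"dr": [0,0,0],"fingers": 3},
  {"travel": [1.5,3,0],"dr": [0,0,0],"fingers": 3},
  {"travel": [0,0,0],"dr": [0,0,0],"fingers": 3},
])

```text
clock: 11.28
position: [610.5, 202.7, 286.8]
tool_rot: [-0.001, 0.706, 0.709, 0.001]
ft_force: [0.3, -0.7, -6.3]
width: 45.4
gripper_force: 105.4
```

play_rows([
  {"travel": [0.6,0.4,-2.5],"dr": [0,0,0],"fingers": 3},
  {"travel": [0,0,-3],"dr": [0,0,0],"fingers": 3},
  {"travel": [0,0,-2],"dr": [0,0,0],"fingers": 3},
  {"travel": [0,0,-1.2],"dr": [0,0,0],"fingers": 3},
  {"travel": [0,0,-0.5],"dr": [0,0,0],"fingers": 3},
  {"travel": [0,0,0],"dr": [0,0,0],"fingers": 3},
  {"travel": [0,0,0],"dr": [0,0,0],"fingers": 3},
])

```text
clock: 11.87
position: [616.4, 201.8, 196.9]
tool_rot: [0.001, 0.707, 0.707, 0.001]
ft_force: [0.3, 0.8, -4.0]
width: 45.4
gripper_force: 105.7
```

play_rows([
  {"travel": [0,0.2,-0.2],"dr": [0,0,0],"fingers": 3},
  {"travel": [0,0,0],"dr": [0,0,0],"fingers": 3},
  {"travel": [0,0,0],"dr": [0,0,0],"fingers": 5.5},
  {"travel": [0,0,0],"dr": [0,0,0],"fingers": 6.5},
  {"travel": [0,0,0],"dr": [0,0,0],"fingers": 6.5},
  {"travel": [0,0,0],"dr": [0,0,0],"fingers": 6.5},
  {"travel": [0,0,0],"dr": [0,0,0],"fingers": 6.5},
])

```text
clock: 12.45
position: [616.1, 203.8, 194.2]
tool_rot: [0.0, 0.707, 0.707, 0.0]
ft_force: [0.5, 0.3, 0.2]
width: 64.6
gripper_force: 0.0
```

play_rows([
  {"travel": [0,0,2],"dr": [0,0,0],"fingers": 6.5},
  {"travel": [0,0,3],"dr": [0,0,0],"fingers": 6.5},
  {"travel": [0,0,3],"dr": [0,0,0],"fingers": 8.5},
  {"travel": [-3.5,-0.2,1],"dr": [0,0,0],"fingers": 8.5},
  {"travel": [-3.5,-0.2,0],"dr": [0,0,0],"fingers": 8.5},
  {"travel": [-3.5,-0.2,0],"dr": [0,0,0],"fingers": 8.5},
  {"travel": [-3.5,-0.2,-1],"dr": [0,0,0],"fingers": 8.5},
  {"travel": [-3.4,-0.3,-2],"dr": [0,0,0],"fingers": 8.5},
])

```text
clock: 13.12
position: [440.6, 192.8, 255.3]
tool_rot: [0.001, 0.707, 0.707, 0.002]
ft_force: [1.1, -0.3, 0.2]
width: 85.0
gripper_force: 0.0
```

play_rows([
  {"travel": [0.1,0,-2],"dr": [0,0,0],"fingers": 8.5},
  {"travel": [0,0,-2.5],"dr": [0,0,0],"fingers": 8.5},
  {"travel": [0,0,-1.5],"dr": [0,0,0],"fingers": 8.5},
  {"travel": [0,0,-0.6],"dr": [0,0,0],"fingers": 8.5},
  {"travel": [0,0,0],"dr": [0,0,0],"fingers": 8.5},
  {"travel": [0,0,0],"dr": [0,0,0],"fingers": 8.5},
])

```text
clock: 13.62
position: [443.4, 192.9, 188.3]
tool_rot: [0.0, 0.707, 0.707, 0.0]
ft_force: [-0.4, -0.1, -0.0]
width: 84.8
gripper_force: 0.0
```

play_rows([
  {"travel": [0,0,0],"dr": [0,0,0],"fingers": 3},
  {"travel": [0,0,0],"dr": [0,0,0],"fingers": 3},
  {"travel": [0,0,0],"dr": [0,0,0],"fingers": 3},
  {"travel": [0,0,0],"dr": [0,0,0],"fingers": 3},
  {"travel": [0,0,0],"dr": [0,0,0],"fingers": 3},
  {"travel": [0,0,0],"dr": [0,0,0],"fingers": 3},
  {"travel": [0,0,0],"dr": [0,0,0],"fingers": 3},
])

```text
clock: 14.2
position: [442.6, 192.9, 188.8]
tool_rot: [-0.0, 0.707, 0.707, -0.0]
ft_force: [-7.3, -1.8, 14.3]
width: 45.6
gripper_force: 101.4
```

play_rows([
  {"travel": [0,0,2],"dr": [0,0,0],"fingers": 3},
  {"travel": [0,0,3],"dr": [0,0,0],"fingers": 3},
  {"travel": [0,0,3],"dr": [0,0,0],"fingers": 3},
  {"travel": [1.5,0.9,1],"dr": [0,0,0],"fingers": 3},
  {"travel": [3,1.6,0],"dr": [0,0,0],"fingers": 3},
  {"travel": [3,1.6,0],"dr": [0,0,0],"fingers": 3},
  {"travel": [3,1.6,0],"dr": [0,0,0],"fingers": 3},
  {"travel": [3,1.6,0],"dr": [0,0,0],"fingers": 3},
])

```text
clock: 14.87
position: [578.9, 266.5, 277.2]
tool_rot: [-0.0, 0.707, 0.707, -0.001]
ft_force: [0.5, -0.7, -5.9]
width: 45.5
gripper_force: 105.2
```

play_rows([
  {"travel": [2,1.2,0],"dr": [0,0,0],"fingers": 3},
  {"travel": [0.9,0.5,-1.5],"dr": [0,0,0],"fingers": 3},
  {"travel": [0,0,-3],"dr": [0,0,0],"fingers": 3},
  {"travel": [0,0,-2],"dr": [0,0,0],"fingers": 3},
  {"travel": [0,0,-1.2],"dr": [0,0,0],"fingers": 3},
  {"travel": [0,0,-0.5],"dr": [0,0,0],"fingers": 3},
  {"travel": [0,0,0],"dr": [0,0,0],"fingers": 3},
  {"travel": [0,0,0],"dr": [0,0,0],"fingers": 3},
])

```text
clock: 15.53
position: [607.3, 282.9, 196.9]
tool_rot: [0.0, 0.707, 0.707, 0.001]
ft_force: [0.8, -0.5, -5.8]
width: 45.7
gripper_force: 105.2
```

play_rows([
  {"travel": [0,0,-0.2],"dr": [0,0,0],"fingers": 3},
  {"travel": [0,0,0],"dr": [0,0,0],"fingers": 3},
  {"travel": [0,0,0],"dr": [0,0,0],"fingers": 5.5},
  {"travel": [0,0,0],"dr": [0,0,0],"fingers": 6.5},
  {"travel": [0,0,0],"dr": [0,0,0],"fingers": 6.5},
  {"travel": [0,0,0],"dr": [0,0,0],"fingers": 6.5},
  {"travel": [0,0,2],"dr": [0,0,0],"fingers": 6.5},
  {"travel": [0,0,3],"dr": [0,0,0],"fingers": 6.5},
])

```text
clock: 16.2
position: [606.5, 282.6, 241.8]
tool_rot: [-0.001, 0.707, 0.707, -0.002]
ft_force: [1.0, 0.7, 0.3]
width: 65.2
gripper_force: 0.0
```

play_rows([
  {"travel": [0,0,3],"dr": [0,0,0],"fingers": 5},
  {"travel": [0,0,2],"dr": [0,0,-0.1],"fingers": 5},
  {"travel": [-0.9,-3.5,0],"dr": [0,0,-0.1],"fingers": 5},
  {"travel": [-0.9,-3.5,0],"dr": [0,0,-0.04],"fingers": 5},
  {"travel": [-0.9,-3.5,0],"dr": [0,0,0],"fingers": 5},
  {"travel": [-0.9,-3.5,0],"dr": [0,0,0],"fingers": 5},
  {"travel": [-0.9,-3.5,0],"dr": [0,0,0],"fingers": 5},
  {"travel": [-0.9,-3.5,0],"dr": [0,0,0],"fingers": 5},
])

```text
clock: 16.87
position: [552.3, 71.4, 294.3]
tool_rot: [0.0, 0.787, 0.617, 0.0]
ft_force: [1.1, -0.9, 0.4]
width: 49.6
gripper_force: 0.0
```

play_rows([
  {"travel": [-0.9,-3.5,0],"dr": [0,0,0],"fingers": 5},
  {"travel": [-0.9,-3.5,0],"dr": [0,0,0],"fingers": 5},
  {"travel": [-0.9,-3.5,0],"dr": [0,0,0],"fingers": 5},
  {"travel": [-0.9,-3.5,0],"dr": [0,0,0],"fingers": 5},
  {"travel": [-0.9,-3.5,0],"dr": [0,0,0],"fingers": 5},
  {"travel": [-0.9,-3.5,0],"dr": [0,0,0],"fingers": 5},
  {"travel": [-0.9,-3.5,0],"dr": [0,0,0],"fingers": 5},
  {"travel": [-0.9,-3.5,0],"dr": [0,0,0],"fingers": 5},
])

```text
clock: 17.53
position: [480.3, -208.9, 294.3]
tool_rot: [0.001, 0.787, 0.617, 0.0]
ft_force: [1.4, 0.0, 1.0]
width: 49.9
gripper_force: 0.0
```

```bash
python3 - <<'E'
from h import *
np.set_printoptions(precision=3,suppress=True)
im=imaging.grab_frame("top");sd=imaging.grab_frame("side");np.save("top2.npy",im);np.save("side2.npy",sd)
cv2.imwrite("pics/c2.png",np.vstack([cv2.resize(im[120:260,130:400],(540,280)),cv2.resize(sd[90:250,190:460],(540,320))])[:,:,::-1])
o=readout.get_obs();print(o["position"],o["tool_rot"])
E
```

```text
[ 479.957 -211.29   294.219] [ 0.001  0.788  0.615 -0.   ]
```

View pics/c2.png

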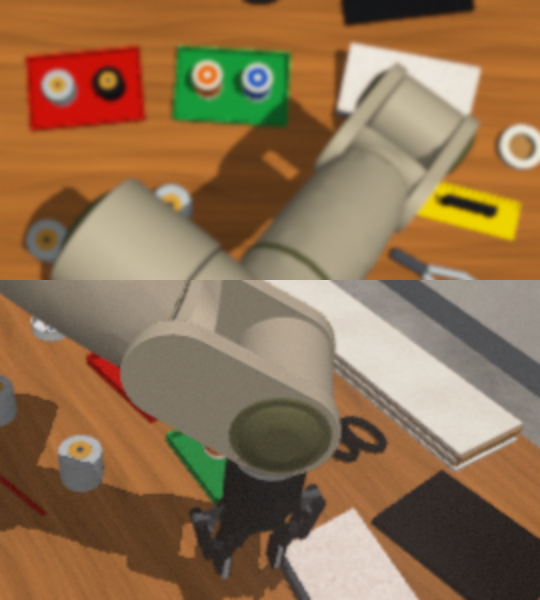

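All four cylinders stand in their trays: steel and black at (58,86) and (108,82) in red, orange and blue at (207,75) and (257,77) in green. Next is the rule.

play_rows([
  {"travel": [-0.8,-2.9,0],"dr": [0,0,0],"fingers": 5},
  {"travel": [-0.8,-2.9,0],"dr": [0,0,0],"fingers": 5},
  {"travel": [-0.8,-2.9,0],"dr": [0,0,0],"fingers": 5},
  {"travel": [-0.8,-2.9,-1],"dr": [0,0,0],"fingers": 5},
  {"travel": [-0.7,-2.6,-2],"dr": [0,0,0],"fingers": 5},
  {"travel": [0,0,-3],"dr": [0,0,0],"fingers": 5},
  {"travel": [0,0,0],"dr": [0,0,0],"fingers": 5},
  {"travel": [0,0,0],"dr": [0,0,0],"fingers": 5},
], force=40)

```text
clock: 18.3
position: [442.2, -348.6, 233.4]
tool_rot: [-0.001, 0.787, 0.617, 0.0]
ft_force: [1.0, 1.2, 0.0]
width: 49.8
gripper_force: 0.0
```

```bash
python3 - <<'E'
from h import *
np.set_printoptions(precision=3,suppress=True)
sd=imaging.grab_frame("side");im=imaging.grab_frame("top")
np.save("side3.npy",sd);np.save("top3.npy",im)
cv2.imwrite("pics/c3.png",cv2.resize(sd[190:384,220:480],(800,597),interpolation=cv2.INTER_CUBIC)[:,:,::-1])
o=readout.get_obs();print(o["position"],o["tool_rot"])
E
```

```text
[ 442.744 -348.624  235.439] [0.001 0.786 0.618 0.   ]
```

View pics/c3.png

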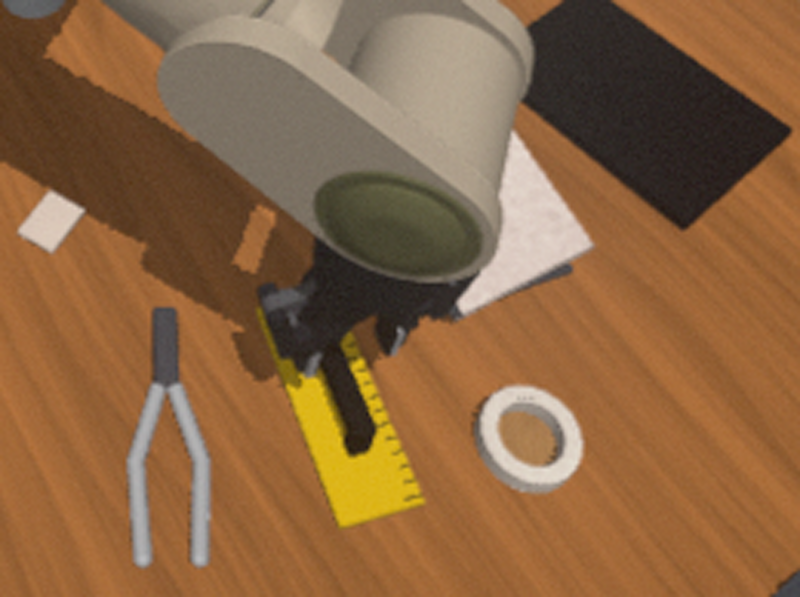

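The gripper straddles the bar (340,390), at a matching angle. I'll descend and grip.

play_rows([
  {"travel": [-0.1,-0.3,-2],"dr": [0,0,0],"fingers": 5},
  {"travel": [0,0,-1.7],"dr": [0,0,0],"fingers": 5},
  {"travel": [0,0,-1],"dr": [0,0,0],"fingers": 5},
  {"travel": [0,0,0],"dr": [0,0,0],"fingers": 5},
  {"travel": [0,0,0],"dr": [0,0,0],"fingers": 5},
], force=60)

```text
clock: 18.82
position: [441.5, -352.0, 187.8]
tool_rot: [0.001, 0.786, 0.618, 0.0]
ft_force: [0.4, 0.8, 0.4]
width: 49.9
gripper_force: 0.0
```

play_rows([
  {"travel": [0,0,0],"dr": [0,0,0],"fingers": 0.5},
  {"travel": [0,0,0],"dr": [0,0,0],"fingers": 0.5},
  {"travel": [0,0,0],"dr": [0,0,0],"fingers": 0.5},
  {"travel": [0,0,0],"dr": [0,0,0],"fingers": 0.5},
  {"travel": [0,0,0],"dr": [0,0,0],"fingers": 0.5},
  {"travel": [0,0,0],"dr": [0,0,0],"fingers": 0.5},
  {"travel": [0,0,0],"dr": [0,0,0],"fingers": 0.5},
])

```text
clock: 19.4
position: [441.3, -352.4, 187.8]
tool_rot: [0.001, 0.787, 0.617, 0.0]
ft_force: [0.2, 1.4, 7.3]
width: 15.2
gripper_force: 59.6
```

play_rows([
  {"travel": [0,0,1.5],"dr": [0,0,0],"fingers": 0.5},
  {"travel": [0,0,3],"dr": [0,0,0],"fingers": 0.5},
  {"travel": [0,0,3],"dr": [0,0,0],"fingers": 0.5},
  {"travel": [0,0,3],"dr": [0,0,0],"fingers": 0.5},
  {"travel": [0,0,1],"dr": [0,0,0],"fingers": 0.5},
  {"travel": [0,0,0],"dr": [0,0,0],"fingers": 0.5},
])

```text
clock: 19.9
position: [441.2, -352.4, 304.2]
tool_rot: [0.002, 0.787, 0.617, 0.0]
ft_force: [0.1, -0.1, -1.7]
width: 14.9
gripper_force: 58.8
```

```bash
python3 - <<'E'
from h import *
from scipy.spatial.transform import Rotation as R
np.set_printoptions(precision=3,suppress=True)
def corners(im,roi,q,thr):
    # threshold white face at half level, fit a line to each side, intersect
    q=np.array(q,float);c=blobs(im,(0,0,thr),(180,80,255),roi)[0][:,0].astype(float)
    L=[]
    for i in range(4):
        a,b=q[i],q[(i+1)%4];d=(b-a)/np.linalg.norm(b-a);n=np.array([-d[1],d[0]])
        t=(c-a)@d;s=(c-a)@n;k=(abs(s)<5)&(t>8)&(t<np.linalg.norm(b-a)-8)
        v=cv2.fitLine(c[k].astype(np.float32),cv2.DIST_HUBER,0,.01,.01).ravel();L.append(np.cross([*v[2:],1],[*(v[2:]+v[:2]),1]))
    out=[]
    for i in range(4):
        p=np.cross(L[i-1],L[i]);out.append(p[:2]/p[2])
    return out
s=1.5625
Z=[20,20,64.4,64.4]
for n,roi,q,thr in(("top",[290,135,375,195],[(468.7,273.4),(564,292.2),(576.6,240.6),(476.6,223.4)],125),
               ("side",[320,200,415,295],[(513,350),(575,456),(643,420),(573,320)],125)):
    im=np.load(n+"0.npy");p=corners(im,roi,np.array(q)/s,thr)
    w=np.array([cast(n,a+0.0,z) for a,z in zip(p,Z)])
    dl=w[0]-w[1];dt=w[3]-w[2]
    print(n,w.tolist(),"seat",(w[0]+w[1])/2,"topmid",(w[2]+w[3])/2,"len",np.linalg.norm(dl),np.linalg.norm(dt),"yaw",np.arctan2(-dl[0],dl[1]),np.arctan2(-dt[0],dt[1]))
o=readout.get_obs();print(o["position"],o["tool_rot"])
E
```

```text
top [[588.380533237513, -152.25788840682026, 20.0], [553.9342080854011, -349.57545686303894, 20.0], [648.5635980274197, -367.7281990270919, 64.40000000000009], [683.0616119893524, -170.13835003142256, 64.40000000000009]] seat [ 571.157 -250.917   20.   ] topmid [ 665.813 -268.933   64.4  ] len 200.301702783475 200.5788159139671 yaw -0.17283135066838046 -0.17285176187392406
side [[588.5244990896115, -155.44742829111175, 20.0], [554.4242207751035, -352.9225927064738, 20.0], [646.514518116511, -368.9260055884025, 64.39999999999998], [680.4176529719753, -171.4424436052285, 64.40000000000009]] seat [ 571.474 -254.185   20.   ] topmid [ 663.466 -270.184   64.4  ] len 200.3977782860907 200.37260243503832 yaw -0.17099503442894023 -0.17001836750908325
[ 441.195 -352.361  304.177] [0.002 0.787 0.617 0.   ]
```

play_rows([
  {"travel": [0.6,1.2,0],"dr": [0,0,0.07],"fingers": 0.5},
  {"travel": [1,2,0],"dr": [-0.015,-0.086,0],"fingers": 0.5},
  {"travel": [1,2,0],"dr": [-0.015,-0.086,0],"fingers": 0.5},
  {"travel": [1,2,0],"dr": [-0.015,-0.086,0],"fingers": 0.5},
  {"travel": [1,2,-1],"dr": [-0.015,-0.086,0],"fingers": 0.5},
  {"travel": [1,1.6,-1.5],"dr": [-0.015,-0.086,0],"fingers": 0.5},
  {"travel": [0.3,0.4,-1.9],"dr": [0,0,0],"fingers": 0.5},
  {"travel": [0,0,0],"dr": [0,0,0],"fingers": 0.5},
])

```text
clock: 20.57
position: [499.3, -238.2, 252.7]
tool_rot: [0.161, 0.747, 0.63, 0.138]
ft_force: [-0.2, 0.5, -3.1]
width: 15.0
gripper_force: 58.9
```

play_rows([
  {"travel": [0,0,0],"dr": [0,0,0],"fingers": 0.5},
  {"travel": [0,0,0],"dr": [0,0,0],"fingers": 0.5},
])

```text
clock: 20.73
position: [499.9, -240.8, 257.7]
tool_rot: [0.166, 0.747, 0.629, 0.139]
ft_force: [-0.4, -0.7, -0.9]
width: 15.4
gripper_force: 58.9
```

```bash
python3 - <<'E'
from h import *
from scipy.spatial.transform import Rotation as R
np.set_printoptions(precision=3,suppress=True)
o=readout.get_obs();w,x,y,z=o["tool_rot"];T=R.from_quat([x,y,z,w])
psi=-.172
S=R.from_euler("z",psi)*R.from_euler("y",-np.radians(25))   # stand frame
seat=np.array([571,-252.5,20.])
h=o["position"]+155*T.as_matrix()[:,2]
print(o["position"],"handle in stand",S.inv().apply(h-seat),"tool y,z in stand",S.inv().apply(T.as_matrix()[:,1]),S.inv().apply(T.as_matrix()[:,2]))
print("to place, cm",(S.apply([32,0,34.5])+seat-h)/10,S.as_matrix())
sd=imaging.grab_frame("side");cv2.imwrite("pics/c4.png",cv2.resize(sd[130:324,220:480],(800,597),interpolation=cv2.INTER_CUBIC)[:,:,::-1])
E
```

```text
[ 499.905 -240.78   257.748] handle in stand [35.1   -0.715 90.924] tool y,z in stand [ 1.     0.001 -0.   ] [-0.    -0.001 -1.   ]
to place, cm [ 2.085 -0.29  -5.245] [[ 0.893  0.171 -0.416]
 [-0.155  0.985  0.072]
 [ 0.423 -0.     0.906]]
```

View pics/c4.png

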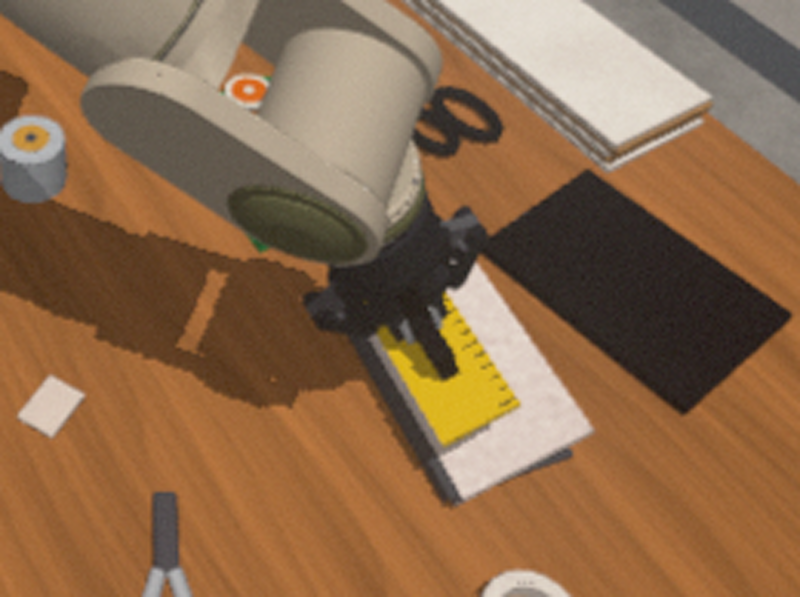

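The rule hovers parallel over the stand's face, with its edge along the dark ledge (400-440, 420-480). I'll lower it along the face normal.

play_rows([
  {"travel": [0.6,-0.1,-1.5],"dr": [0,0,0],"fingers": 0.5},
  {"travel": [0.6,-0.1,-1.5],"dr": [0,0,0],"fingers": 0.5},
  {"travel": [0.5,-0.1,-1.3],"dr": [0,0,0],"fingers": 0.5},
  {"travel": [0.2,0,-0.4],"dr": [0,0,0],"fingers": 0.5},
  {"travel": [0,0,0],"dr": [0,0,0],"fingers": 0.5},
  {"travel": [0,0,0],"dr": [0,0,0],"fingers": 0.5},
  {"travel": [0,0,0],"dr": [0,0,0],"fingers": 0.5},
])

```text
clock: 21.37
position: [519.0, -243.5, 211.8]
tool_rot: [0.167, 0.746, 0.629, 0.139]
ft_force: [-0.2, -0.4, -1.2]
width: 15.4
gripper_force: 59.0
```

```bash
cat > st.py <<'E'
from h import *
from scipy.spatial.transform import Rotation as R
np.set_printoptions(precision=3,suppress=True)
o=readout.get_obs();w,x,y,z=o["tool_rot"];T=R.from_quat([x,y,z,w])
S=R.from_euler("z",-.172)*R.from_euler("y",-np.radians(25));seat=np.array([571,-252.5,20.])
h=o["position"]+155*T.as_matrix()[:,2]
print(o["position"],"handle in stand",S.inv().apply(h-seat),"cm",(S.apply([32,0,33.])+seat-h)/10,o["ft_force"])
E
python3 st.py
```

```text
[ 518.986 -243.482  211.795] handle in stand [33.457 -0.192 41.136] cm [ 0.212 -0.017 -0.799] [-0.176 -0.405 -1.156]
```

play_rows([
  {"travel": [0.1,0,-0.4],"dr": [0,0,0],"fingers": 0.5},
  {"travel": [0.1,0,-0.2],"dr": [0,0,0],"fingers": 0.5},
  {"travel": [0,0,0],"dr": [0,0,0],"fingers": 0.5},
  {"travel": [0,0,0],"dr": [0,0,0],"fingers": 0.5},
  {"travel": [0,0,0],"dr": [0,0,0],"fingers": 0.5},
])

```text
clock: 21.78
position: [521.0, -243.2, 204.7]
tool_rot: [0.166, 0.746, 0.629, 0.139]
ft_force: [-0.1, -0.1, -1.3]
width: 15.3
gripper_force: 59.0
```

```bash
python3 st.py
```

```text
[ 521.019 -243.183  204.742] handle in stand [32.027  0.58  33.918] cm [ 0.026 -0.063 -0.084] [-0.118 -0.08  -1.337]
```

play_rows([
  {"travel": [0.05,0,-0.15],"dr": [0,0,0],"fingers": 0.5},
  {"travel": [0,0,0],"dr": [0,0,0],"fingers": 0.5},
  {"travel": [0,0,0],"dr": [0,0,0],"fingers": 0.5},
  {"travel": [0,0,0],"dr": [0,0,0],"fingers": 0.5},
])

```text
clock: 22.12
position: [521.4, -243.2, 204.0]
tool_rot: [0.166, 0.746, 0.629, 0.139]
ft_force: [-8.6, 1.7, 9.2]
width: 15.2
gripper_force: 60.8
```

```bash
python3 st.py
```

```text
[ 521.385 -243.246  204.049] handle in stand [32.157  0.553 33.133] cm [-0.018 -0.053 -0.019] [-8.626  1.737  9.219]
```

Contact is made with about 12 N along the face normal. I'll release and retreat along the normal.

play_rows([
  {"travel": [0,0,0],"dr": [0,0,0],"fingers": 2},
  {"travel": [0,0,0],"dr": [0,0,0],"fingers": 3},
  {"travel": [0,0,0],"dr": [0,0,0],"fingers": 4},
  {"travel": [0,0,0],"dr": [0,0,0],"fingers": 4},
  {"travel": [0,0,0],"dr": [0,0,0],"fingers": 4},
  {"travel": [-0.4,0.1,0.9],"dr": [0,0,0],"fingers": 4},
  {"travel": [-0.8,0.1,1.8],"dr": [0,0,0],"fingers": 4},
  {"travel": [-1.2,0.2,2.7],"dr": [0,0,0],"fingers": 4},
])

```text
clock: 22.78
position: [497.0, -238.9, 256.6]
tool_rot: [0.164, 0.747, 0.629, 0.139]
ft_force: [-0.0, -0.2, 0.5]
width: 39.8
gripper_force: 0.0
```

play_rows([
  {"travel": [-1.2,0.2,2.7],"dr": [0,0,0],"fingers": 4},
  {"travel": [-2,0.2,2.7],"dr": [0,0,0],"fingers": 4},
  {"travel": [-3,0,2],"dr": [0,0,0],"fingers": 4},
  {"travel": [-3,0,1],"dr": [0,0,0],"fingers": 4},
  {"travel": [-3,0,0],"dr": [0,0,0],"fingers": 4},
  {"travel": [-3,0,0],"dr": [0,0,0],"fingers": 4},
  {"travel": [-1,0,0],"dr": [0,0,0],"fingers": 4},
  {"travel": [0,0,0],"dr": [0,0,0],"fingers": 4},
])

```text
clock: 23.45
position: [333.9, -234.9, 341.9]
tool_rot: [0.167, 0.747, 0.628, 0.139]
ft_force: [-0.1, 0.7, 0.6]
width: 39.9
gripper_force: 0.0
```

```bash
python3 - <<'E'
from h import *
np.set_printoptions(precision=3,suppress=True)
im=imaging.grab_frame("top");sd=imaging.grab_frame("side")
cv2.imwrite("pics/c5.png",np.vstack([cv2.resize(im[120:260,80:400],(640,280)),cv2.resize(sd[90:250,190:510],(640,320))])[:,:,::-1])
c=blobs(im,(22,150,80),(35,255,255),[280,130,390,250])[0]
q=cv2.boxPoints(cv2.minAreaRect(c));w=np.array([cast("top",p,20+13+5) for p in q]);print(w,w.mean(0))
t=blobs(im,(0,0,120),(180,60,255),[90,170,125,205])[0];print("tin",cast("top",cen(t),20))
print(readout.get_obs()["position"])
E
```

```text
[[ 580.439 -175.108   38.   ]
 [ 641.618 -186.303   38.   ]
 [ 614.567 -342.469   38.   ]
 [ 553.898 -330.029   38.   ]] [ 597.63  -258.477   38.   ]
tin [531.675 437.11   20.   ]
[ 335.604 -235.259  341.796]
```

View pics/c5.png

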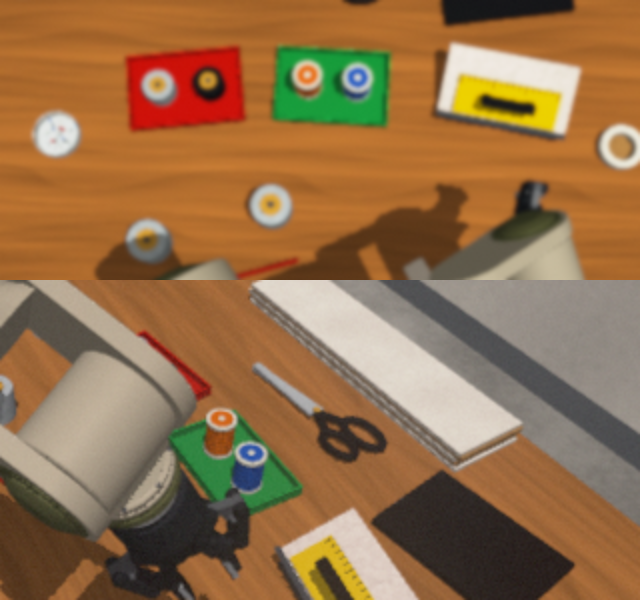

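The rule lies on the stand at (506,104), against the ledge and parallel to it. All four cylinders are upright in their trays, and the tin at (56,134) hasn't moved. The arm is clear, so I'm handing in.

```bash
python3 -c "
from station import job
print(job.hand_in())"
```

```text
the job is handed in; nothing more can be done
None
```

The job is handed in at about 23 s: both reels stand in the green tray, both weights (the smallest steel one) in the red tray, the rule lies on the stand against its ledge, and the tin hasn't moved; the hand-in gave no verdict, so these are from my last pictures.

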